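Clear the stacked heating blocks off the hotplate into their trays

TASK

The hotplate is needed for the next samples: unstack the four aluminium heating blocks standing on it and put each one away in the white storage tray of its own shape and size (large round, large square, small round, small square), standing upright and flat on the tray's floor. Set the blocks down, do not drop or tip them over, and leave the amber jar and the glass dish where they stand.

Things in the scene. Friction and masses are not known exactly. Their poses are not given: they have to be found in the camera images.
- large_round_center (a point): Centre (20 mm above the underside) of the large round heating block: bare aluminium, round, a cylinder 64 mm in diameter, 40 mm tall, about 300 g, with dark vial wells marked on its top. z is up. Starts on the black top of the hotplate (fixed, 60 mm high, white, 250 x 226 mm), a small block on top of it, the other large block beside it, 108 to 127 mm away centre to centre.
- large_square_center (a point): Centre (20 mm above the underside) of the large square heating block: bare aluminium, square, 60 x 60 mm in plan, 40 mm tall, about 320 g, with dark vial wells marked on its top. z is up, x and y are square to its side faces. Starts on the black top of the hotplate (fixed, 60 mm high, white, 250 x 226 mm), a small block on top of it, the other large block beside it, 108 to 127 mm away centre to centre.
- small_round_center (a point): Centre (20 mm above the underside) of the small round heating block: bare aluminium, round, a cylinder 42 mm in diameter, 40 mm tall, about 130 g, with dark vial wells marked on its top. z is up. At the start it stands near the middle of the top of one of the two large blocks, which one varies.
- small_square_center (a point): Centre (20 mm above the underside) of the small square heating block: bare aluminium, square, 36 x 36 mm in plan, 40 mm tall, about 125 g, with dark vial wells marked on its top. z is up, x and y are square to its side faces. At the start it stands near the middle of the top of one of the two large blocks, which one varies.
- tray_large_round: White plastic storage tray for the large round block, fixed to the bench: round, 82 mm across inside, 94 mm outside; floor 4 mm thick, rim 12 mm high over the bench (8 mm above the tray's floor), 6 mm thick. Origin at the centre of its underside, on the bench; z up.
- tray_large_square: White plastic storage tray for the large square block, fixed to the bench: square, 78 x 78 mm inside, 90 x 90 mm outside; floor 4 mm thick, rim 12 mm high over the bench (8 mm above the tray's floor), 6 mm thick. Origin at the centre of its underside, on the bench; z up; x and y are square to its sides.
- tray_small_round: White plastic storage tray for the small round block, fixed to the bench: round, 60 mm across inside, 72 mm outside; floor 4 mm thick, rim 12 mm high over the bench (8 mm above the tray's floor), 6 mm thick. Origin at the centre of its underside, on the bench; z up.
- tray_small_square: White plastic storage tray for the small square block, fixed to the bench: square, 54 x 54 mm inside, 66 x 66 mm outside; floor 4 mm thick, rim 12 mm high over the bench (8 mm above the tray's floor), 6 mm thick. Origin at the centre of its underside, on the bench; z up; x and y are square to its sides.
- amber_jar: Bystander: closed amber glass jar with a black cap, 48 mm in diameter, 75 mm tall, standing on the bench beyond the hotplate. Origin at the centre of its underside, z up.
- dish: Bystander: open glass dish, 80 mm across, 30 mm tall, standing on the bench beyond the hotplate. Origin at the centre of its underside, z up.
There are look-alikes about, which are no part of the job. What is shaped like the part that bears large_square_center but green is not meant.

How it is judged:
By the outcome, as a careful person would: the job done as asked, in the order asked, and still so for the second after the job is handed in, with the robot touching nothing.
It also fails if it takes over 106 s, if anything falls off the work surface, if the arm or the gripper's body presses on something with over 40 N, if the wrist force passes 120 N, or if a joint passes its speed limit or range.

ROBOT

A 7-joint arm with a two-finger parallel gripper is mounted at the origin on the work surface. World frame = base frame: x ahead of the robot, y to its left, z up, the work surface at z = 0. Lengths are in m, angles in rad, forces in N, time in s.
With the tool pointing down it reaches from about 0.4 to 0.875 m from the base axis. Payload 19.3 kg.
Tool frame: the origin (TCP) lies between the finger pads; the fingertips stand 11 mm ahead of it and the grasp point (between the pads) lies 8 mm behind it; z points along the fingers, y is the direction in which the jaws open and shut (so a half turn about z gives the same grasp; the last joint's range is limited). The gripper opens to 85 mm and grips with 20 to 120 N. Pads are 22 mm wide; open, the fingers measure 114 mm over their backs; the gripper's body (76 mm by 85 mm) begins 54 mm behind the grasp point. The pads swing forward as they close: fully open they stand 13 mm farther back than shut.
Start: joints at [1.191, 0.521, -0.036, 1.599, 0.021, 1.021, -0.113], TCP at [0.191, -0.595, 0.242] pointing down, gripper open.
Joint ranges: [-2.91, 2.91], [-0.3, 2.13], [-1.5, 1.42], [0.17, 2.43], [-1.26, 4.41], [0.16, 1.93], [-2.52, 2.52]. Speed limits (rad/s): [1.89, 1.89, 2.39, 2.39, 3.01, 3.01, 3.01].

INTERFACE

Orientations are given as a rotation vector (axis times angle).
In Python, from bench import * gives the robot as it stands. The module is installed in compiled form; this text tells all that it offers.
- The arm moves only by the shell command python3 -m handwheel 'ROWS' [FORCE]. ROWS is JSON, a list of rows, each a list of 7 numbers: the shift along the tool's x, y, z in mm, then the turn, a rotation vector about the tool's x, y, z in rad, then the closure in counts, from 0 (fully open) to 255 (shut). In form: [[tx, ty, tz, ax, ay, az, grip], ...]. A call has 1 to 10 rows; each row is the pose to reach, as a shift and turn from the pose measured when the call began, along the tool's axes at that moment; what a row does not reach only later rows make up. A row lasts 1/12 s, in which the tool goes at most 41.7 mm and 7.16 degrees, less where a joint would pass 70% of its speed; a pose out of reach is approached as far as the arm can. A call with a gripper value outside its range is refused whole. The fingers move at their own pace and stop on an object; FORCE is the grip in N (left out, the last holds). Time passes only in rows, so rows that repeat a pose let the fingers close. It gives the time, the measured TCP pose, the force and the opening at its end, in the units of the state.
- get_obs(): the state, without advancing time (a new reading comes with each control period).
- snapshot(name): name is "scene" or "top" or "wrist"; returns the picture (420x560x3 uint8, blue, green, red); there is no depth.
- get_calibration(name): a dict with "mtx" (3x3 intrinsics, pixels), "R" (3x3) and "t" (3): a world point X has camera coordinates R X + t; the wrist camera has in their place "tool_from_camera" (4x4, takes a point from camera to tool coordinates, whose origin is the TCP and whose axes are the flange's). Camera axes: x right, y down, z forward; pixel columns grow to the right and rows downward; lengths in m; the calibration is good to about 2 mm. A picture is of the moment at which its call begins: read the wrist's pose just before it. get_calibration takes no time and is no camera call.
- sign_off(): hands the job in, once; it reports no verdict.
The state is a dict: "time": time; "joint_positions": joint angles; "joint_vel": joint speeds; "joint_torque": joint torques, N m; "eef_pos": TCP position; "eef_rot": TCP orientation; "force": force on the tool from outside, world axes, zero at the start; "torque": the same for the moment, N m; "gripper_width": finger opening in m.
Only numpy, scipy, OpenCV 4.12 (cv2) and the standard library are available. Lean on these libraries where they do the work, as an engineer would, in place of code of your own. Each camera call takes 0.05 s, during which the arm holds its last target.

## Working session

There is one attempt and no reset: what is moved stays moved. The work goes in short steps, Python scripts to look and compute and a shell command to move; the robot and the scene stay as the last step left them, time stands still between calls to the robot, and variables do not carry over. Pictures are saved under pics/ and viewed, and the job is handed in when it is done.

```bash
mkdir -p pics; ls; python3 - <<'E'
from bench import *
import cv2,numpy as np
np.set_printoptions(precision=4,suppress=True)
o=get_obs();print(o)
for n in("scene","top","wrist"):
    cv2.imwrite(f"pics/{n}0.png",snapshot(n)); print(n,get_calibration(n))
E
```

```text
pics
{'time': 0.0, 'joint_positions': array([ 1.1908,  0.522 , -0.0364,  1.6   ,  0.0212,  1.0211, -0.1128]), 'joint_vel': array([-0.0026, -0.0011,  0.0006,  0.0015,  0.0005,  0.0001,  0.0002]), 'joint_torque': array([ -0.0013, -92.7108,   1.9793, -36.9945,   0.0179,   0.008 ,
        -0.    ]), 'eef_pos': array([ 0.1904, -0.595 ,  0.2417]), 'eef_rot': array([-3.103 , -0.4846,  0.0004]), 'force': array([-0.3568,  0.6179, -0.0731]), 'torque': array([0.049 , 0.0556, 0.0663]), 'gripper_width': 0.08552169960727608}
scene {'mtx': array([[387.7722,   0.    , 284.4178],
       [  0.    , 387.7722, 211.8291],
       [  0.    ,   0.    ,   1.    ]]), 'R': array([[-0.1288,  0.9917, -0.0016],
       [ 0.7648,  0.0983, -0.6367],
       [-0.6312, -0.0832, -0.7711]]), 't': array([ 0.0903, -0.3816,  1.3723])}
top {'mtx': array([[537.0537,   0.    , 286.2897],
       [  0.    , 537.0537, 205.9148],
       [  0.    ,   0.    ,   1.    ]]), 'R': array([[ 0.1298, -0.9915,  0.0004],
       [-0.9675, -0.1268, -0.2189],
       [ 0.2171,  0.028 , -0.9758]]), 't': array([-0.061 ,  0.6177,  1.0698])}
wrist {'mtx': array([[320.8157,   0.    , 279.3834],
       [  0.    , 320.8157, 214.4291],
       [  0.    ,   0.    ,   1.    ]]), 'tool_from_camera': array([[-0.0012, -0.949 , -0.3153,  0.0818],
       [ 1.    , -0.0014,  0.0003,  0.0016],
       [-0.0007, -0.3153,  0.949 , -0.1328],
       [ 0.    ,  0.    ,  0.    ,  1.    ]])}
```

View pics/top0.png

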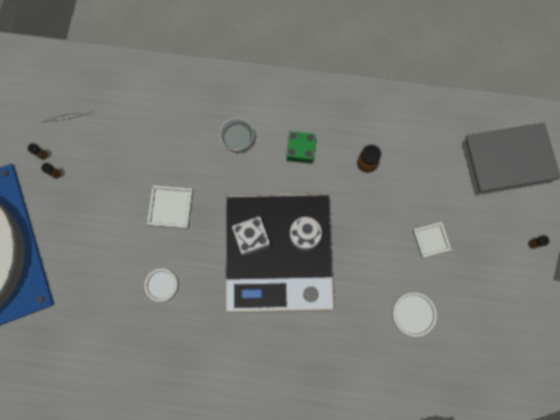

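View pics/scene0.png

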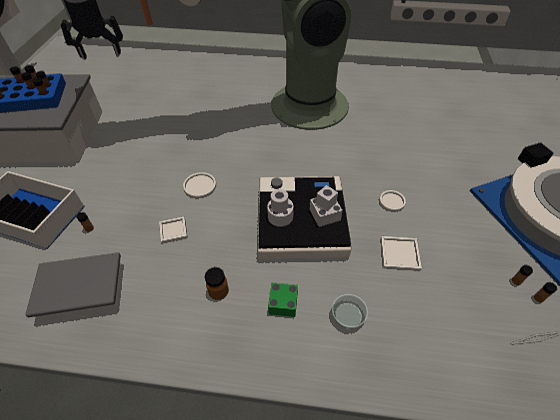

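View pics/wrist0.png

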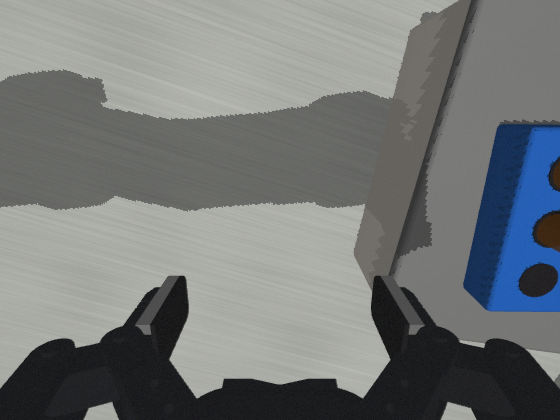

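The top view shows the large square stack at about (251,236) and the large round stack at (306,232). The trays are at (170,207) large square, (161,285) small round, (432,239) small square and (414,314) large round. The green look-alike is at (301,146), the jar at (369,158) and the dish at (238,136). Next is a close crop and first measurements.

```bash
cat > h.py <<'E'
import numpy as np,cv2
from scipy.spatial.transform import Rotation as Ro
from bench import *
np.set_printoptions(precision=4,suppress=True)
def cam(name,obs=None):
    c=get_calibration(name); K=c["mtx"]
    if name!="wrist": return K,c["R"],c["t"]
    o=obs or get_obs()
    T=np.eye(4);T[:3,:3]=Ro.from_rotvec(o["eef_rot"]).as_matrix();T[:3,3]=o["eef_pos"]
    W=np.linalg.inv(T@c["tool_from_camera"]); return K,W[:3,:3],W[:3,3]
def ray(c,px,z):
    K,R,t=c; px=np.atleast_2d(px).astype(float)
    d=np.linalg.solve(K,np.c_[px,np.ones(len(px))].T).T@R
    C=-R.T@t
    s=(z-C[2])/d[:,2]; return C+s[:,None]*d
def proj(c,X):
    K,R,t=c; p=(np.atleast_2d(X)@R.T+t)@K.T; return p[:,:2]/p[:,2:]
E
python3 - <<'E'
from h import *
im=cv2.imread("pics/top0.png");c=cam("top")
cr=im[180:320,215:345]; cv2.imwrite("pics/crop0.png",cv2.resize(cr,None,fx=4,fy=4,interpolation=cv2.INTER_CUBIC))
hsv=cv2.cvtColor(im,cv2.COLOR_BGR2HSV)
m=((hsv[...,2]>200)&(hsv[...,1]<40)).astype(np.uint8)*255
cn,_=cv2.findContours(m,cv2.RETR_EXTERNAL,cv2.CHAIN_APPROX_NONE)
for k in cn:
    a=cv2.contourArea(k)
    if a<150: continue
    P=ray(c,k[:,0,:],0.012)[:,:2].astype(np.float32)
    e=cv2.minEnclosingCircle(P);r=cv2.minAreaRect(P)
    print(k[:,0].mean(0),a,"circ",np.array(e[0]),2*e[1],"rect",np.array(r[0]),np.array(r[1]),r[2])
for n,p in(("jar",(370,153)),("dish",(238,132)),("green",(301,146))): print(n,ray(c,p,0.04))
E
```

```text
jar [[ 0.7704 -0.1483  0.04  ]]
dish [[0.7811 0.15   0.04  ]]
green [[0.7667 0.0058 0.04  ]]
```

View pics/crop0.png

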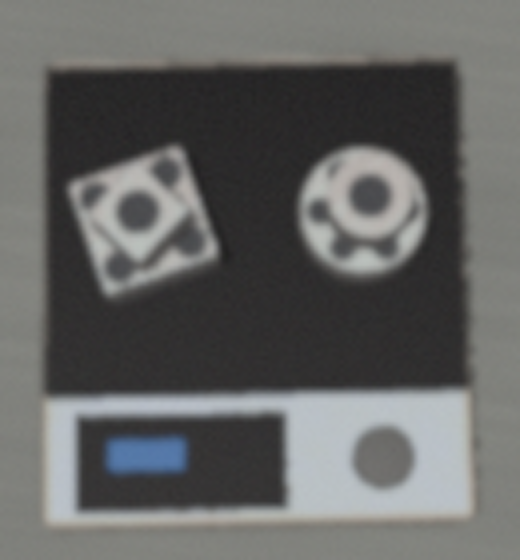

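The crop confirms bare aluminium blocks: the small square (about (250,233) full-frame) on the large square, and the small round (about (308,228)) on the large round. The green one at (301,146) is rejected. My brightness threshold was too high for the trays, so I'm lowering it.

```bash
python3 - <<'E'
from h import *
im=cv2.imread("pics/top0.png");c=cam("top")
hsv=cv2.cvtColor(im,cv2.COLOR_BGR2HSV)
print(hsv[207,170],hsv[285,161],hsv[239,432],hsv[314,414],hsv[350,200])
m=((hsv[...,2]>155)&(hsv[...,1]<60)).astype(np.uint8)*255
m=cv2.morphologyEx(m,cv2.MORPH_CLOSE,np.ones((5,5)))
cn,_=cv2.findContours(m,cv2.RETR_EXTERNAL,cv2.CHAIN_APPROX_NONE)
for k in cn:
    a=cv2.contourArea(k)
    if a<150: continue
    P=ray(c,k[:,0,:],0.012)[:,:2].astype(np.float32)
    e=cv2.fitEllipse(P);r=cv2.minAreaRect(P)
    print(k[:,0].mean(0),a,"\n  ell",np.array(e[0]),np.array(e[1]),"rect",np.array(r[0]),np.array(r[1]),r[2])
# hotplate black top
m=((hsv[...,2]<70)).astype(np.uint8)*255
cn,_=cv2.findContours(m,cv2.RETR_EXTERNAL,cv2.CHAIN_APPROX_NONE)
k=max([k for k in cn if cv2.pointPolygonTest(k,(280,210),False)>0],key=cv2.contourArea)
P=ray(c,k[:,0],0.06)[:,:2].astype(np.float32);print("plate",cv2.minAreaRect(P))
for n,p,z in(("LS",(250.8,235.5),.1),("SS",(249.7,232.7),.14),("LR",(306,233),.1),("SR",(308,228.5),.14)): print(n,ray(c,p,z))
E
```

```text
[ 51  13 193] [ 75   8 192] [ 43  16 190] [ 64   9 192] [ 38   8 127]
[414.5328 314.0246] 1451.0 
  ell [ 0.4346 -0.2803] [0.0906 0.0909] rect [ 0.4347 -0.2801] [0.0916 0.0905] 51.16082000732422
[278.9701 294.3022] 3224.0 
  ell [0.4383 0.0114] [0.0721 0.2988] rect [0.4384 0.0115] [0.0672 0.2283] 8.6207914352417
[159.967  284.3407] 789.5 
  ell [0.4258 0.2686] [0.0674 0.0692] rect [0.4257 0.269 ] [0.0688 0.0687] 62.04212951660156
[432.3178 239.1215] 820.5 
  ell [ 0.6009 -0.3064] [0.074  0.0746] rect [ 0.601  -0.3064] [0.0655 0.0652] 22.808565139770508
[249.6733 235.0198] 434.5 
  ell [0.5588 0.0931] [0.0569 0.0586] rect [0.5586 0.0914] [0.0613 0.0613] 75.64877319335938
[304.2727 233.9167] 453.0 
  ell [ 0.5813 -0.0281] [0.058  0.0606] rect [ 0.5789 -0.0272] [0.0647 0.0616] 7.464930057525635
[  3.9557 248.5   ] 625.0 
  ell [0.4599 0.6199] [0.0265 0.1814] rect [0.4614 0.6177] [0.1753 0.0261] 14.113525390625
[169.0921 205.9013] 1485.0 
  ell [0.5995 0.2801] [0.1023 0.1026] rect [0.5997 0.2799] [0.0894 0.089 ] 2.68717622756958
plate ((0.5554271936416626, 0.027791403234004974), (0.1714802384376526, 0.21775934100151062), 8.644576072692871)
LS [[0.5428 0.0824 0.1   ]]
SS [[0.5417 0.0818 0.14  ]]
LR [[ 0.5625 -0.0283  0.1   ]]
SR [[ 0.5649 -0.0305  0.14  ]]
```

```bash
cat > plan.py <<'E'
import sys
from h import *
# prints shift (mm) & turn (rad), tool axes, to reach TCP x y z (m) with jaw yaw (deg, world) pointing straight down
def plan(x,y,z,yaw):
    o=get_obs();R=Ro.from_rotvec(o["eef_rot"]);p=o["eef_pos"]
    yj=np.array([np.cos(np.radians(yaw)),np.sin(np.radians(yaw)),0])
    best=None
    for s in(1,-1):
        Y=s*yj;Z=np.array([0,0,-1.]);X=np.cross(Y,Z)
        T=Ro.from_matrix(np.c_[X,Y,Z]);rv=(R.inv()*T).as_rotvec()
        if best is None or np.linalg.norm(rv)<np.linalg.norm(best): best=rv
    sh=R.inv().apply(np.array([x,y,z])-p)*1000
    print("shift",sh.round(1),"turn",best.round(3),"dist",np.linalg.norm(sh).round(0),"deg",np.degrees(np.linalg.norm(best)).round(1))
a=list(map(float,sys.argv[1:]))
for i in range(0,len(a),4): plan(*a[i:i+4])
o=get_obs();y=Ro.from_rotvec(o["eef_rot"]).as_matrix()[:,1]
print("t",o["time"],"pos",o["eef_pos"],"jaw yaw",np.degrees(np.arctan2(y[1],y[0])).round(1),"F",o["force"],"w",round(o["gripper_width"],4),"j7",o["joint_positions"][6])
E
python3 plan.py .50 .03 .30 -14.4
```

```text
shift [ 485.4 -501.   -57.7] turn [-0.001 -0.    -1.01 ] dist 700.0 deg 57.9
t 0.15 pos [ 0.1904 -0.5951  0.2419] jaw yaw -72.3 F [-0.5601  0.2386  1.4084] w 0.0852 j7 -0.11280675016274083
```

```bash
python3 -m handwheel '[[5,-5,-30,0,0,0,0],[485,-501,-58,0,0,-1.01,0],[485,-501,-58,0,0,-1.01,0],[485,-501,-58,0,0,-1.01,0],[485,-501,-58,0,0,-1.01,0],[485,-501,-58,0,0,-1.01,0],[485,-501,-58,0,0,-1.01,0],[485,-501,-58,0,0,-1.01,0],[485,-501,-58,0,0,-1.01,0],[485,-501,-58,0,0,-1.01,0]]'; python3 plan.py .50 .03 .30 -14.4
```

```text
time: 0.98
eef_pos: [0.36, -0.2511, 0.2875]
eef_rot: [-2.474, -1.936, -0.0]
force: [2.3, -0.4, -0.4]
gripper_width: 0.0853
shift [306.5  68.4 -12.5] turn [-0.    -0.     0.009] dist 314.0 deg 0.5
t 0.9833 pos [ 0.36   -0.2511  0.2875] jaw yaw -13.9 F [ 2.3312 -0.3752 -0.4405] w 0.0853 j7 0.13456208733954636
```

```bash
python3 -m handwheel '[[306,68,-12,0,0,0.009,0],[306,68,-12,0,0,0.009,0],[306,68,-12,0,0,0.009,0],[306,68,-12,0,0,0.009,0],[306,68,-12,0,0,0.009,0],[306,68,-12,0,0,0.009,0],[306,68,-12,0,0,0.009,0],[306,68,-12,0,0,0.009,0],[306,68,-12,0,0,0.009,0],[306,68,-12,0,0,0.009,0]]'; python3 plan.py .50 .03 .30 -14.4; python3 - <<'E'
from h import *
o=get_obs();im=snapshot("wrist");np.save("o1.npy",np.r_[o["eef_pos"],o["eef_rot"]]);cv2.imwrite("pics/w1.png",im)
E
```

```text
time: 1.82
eef_pos: [0.4996, 0.0309, 0.2992]
eef_rot: [-2.479, -1.928, 0.0]
force: [0.2, -0.3, -0.5]
gripper_width: 0.0856
shift [-0.8  0.6 -0.8] turn [-0.001 -0.001  0.002] dist 1.0 deg 0.2
t 1.8167 pos [0.4996 0.0309 0.2992] jaw yaw -14.3 F [ 0.1529 -0.3026 -0.4891] w 0.0856 j7 -0.6222051411841398
```

View pics/w1.png

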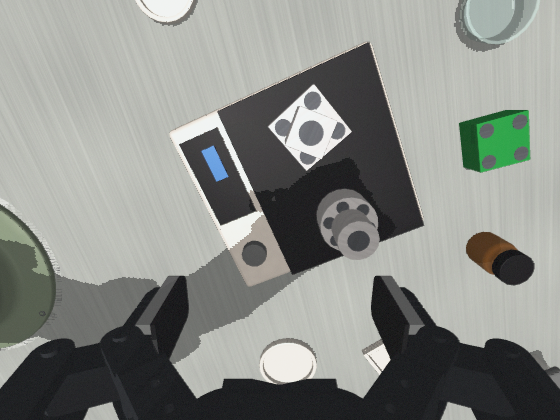

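The wrist view shows the square stack at (310,130) and the round stack at (352,230). Both have their small block on top, and the green one at (500,140) is well apart. I'll zoom in and read corners.

```bash
python3 - <<'E'
from h import *
im=cv2.imread("pics/w1.png")
cv2.imwrite("pics/w1a.png",cv2.resize(im[70:180,255:365],None,fx=5,fy=5,interpolation=cv2.INTER_CUBIC))
cv2.imwrite("pics/w1b.png",cv2.resize(im[175:275,300:400],None,fx=5,fy=5,interpolation=cv2.INTER_CUBIC))
E
```

```text
(no output)
```

View pics/w1a.png

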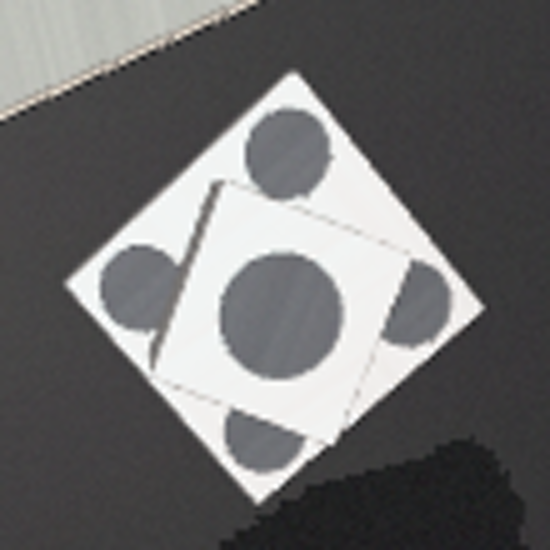

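View pics/w1b.png

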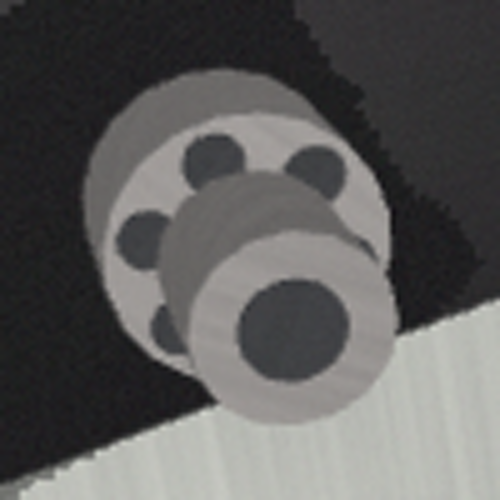

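```bash
python3 - <<'E'
from h import *
a=np.load("o1.npy");o=dict(eef_pos=a[:3],eef_rot=a[3:]);c=cam("wrist",o)
def f(q,ox,oy): return (np.array(q)+.5)/5-.5+np.array([ox,oy])
def sq(q,z,n):
    P=ray(c,f(q,255,70),z)[:,:2]
    e=np.roll(P,-1,0)-P
    ang=np.degrees(np.arctan2(e[:,1],e[:,0]))%90
    print(n,"ctr",P.mean(0),"sides",np.linalg.norm(e,axis=1),"ang",ang)
sq([(220,182),(412,260),(333,443),(155,370)],.14,"SS")
sq([(293,70),(485,307),(258,503),(66,283)],.10,"LS")
P=ray(c,f([(294,328),(293,330),(187,328),(400,328),(294,230),(294,425)],300,175),.14);print("SR",P, np.linalg.norm(P[2]-P[3]),np.linalg.norm(P[4]-P[5]))
P=ray(c,f([(245,255),(100,255),(390,255),(245,113)],300,175),.10);print("LR",P)
# tips open
K=get_calibration("wrist");T=K["tool_from_camera"]
for px in((187,277),(373,277),(162,277),(398,277)):
    d=T[:3,:3]@np.linalg.solve(K["mtx"],[*px,1]); s=(.011-T[0,3])/d[0]; print("tip",px,T[:3,3]+s*d)
# project tops into top cam for check
ct=cam("top")
print(proj(ct,[[.5428,.0824,.1]]))
E
```

```text
SS ctr [0.5423 0.081 ] sides [0.0362 0.0343 0.0348 0.0337] ang [54.7531 54.2418 53.788  56.5773]
LS ctr [0.5452 0.0814] sides [0.0596 0.0596 0.0594 0.0592] ang [27.8444 27.355  27.4169 27.5498]
SR [[ 0.5655 -0.0311  0.14  ]
 [ 0.5652 -0.0315  0.14  ]
 [ 0.5451 -0.0259  0.14  ]
 [ 0.5857 -0.0363  0.14  ]
 [ 0.569  -0.0109  0.14  ]
 [ 0.5619 -0.052   0.14  ]] 0.04195552074752014 0.04172628181385252
LR [[ 0.5641 -0.0303  0.1   ]
 [ 0.5331 -0.0224  0.1   ]
 [ 0.5951 -0.0382  0.1   ]
 [ 0.57    0.0017  0.1   ]]
tip (187, 277) [ 0.011  -0.0382 -0.0103]
tip (373, 277) [ 0.011   0.0417 -0.0105]
tip (162, 277) [ 0.011  -0.049  -0.0103]
tip (398, 277) [ 0.011   0.0525 -0.0106]
[[250.8032 235.5005]]
```

```bash
python3 plan.py .542 .0812 .20 54.8 .542 .0812 .20 -35.2
```

```text
shift [60.6 28.7 99.1] turn [-0.001 -0.001 -1.207] dist 120.0 deg 69.2
shift [60.6 28.7 99.1] turn [-0.001  0.     0.363] dist 120.0 deg 20.8
t 1.8667 pos [0.4993 0.0296 0.2992] jaw yaw -14.4 F [ 0.1129 -0.3326 -0.0715] w 0.0856 j7 -0.6217289117407533
```

```bash
python3 -m handwheel '[[30,14,50,0,0,0.12,95],[61,29,99,0,0,0.24,95],[61,29,99,0,0,0.363,95],[61,29,99,0,0,0.363,95],[61,29,99,0,0,0.363,95],[61,29,99,0,0,0.363,95]]' 40; python3 plan.py .542 .0812 .121 -35.2; python3 - <<'E'
from h import *
o=get_obs();im=snapshot("wrist");np.save("o2.npy",np.r_[o["eef_pos"],o["eef_rot"]]);cv2.imwrite("pics/w2.png",im)
E
```

```text
time: 2.37
eef_pos: [0.5423, 0.0802, 0.2007]
eef_rot: [-2.788, -1.448, 0.002]
force: [0.3, -0.9, 0.3]
gripper_width: 0.053
shift [ 0.7 -0.8 79.7] turn [-0.001  0.001  0.001] dist 80.0 deg 0.1
t 2.3667 pos [0.5423 0.0802 0.2007] jaw yaw -35.1 F [ 0.3054 -0.9223  0.3479] w 0.053 j7 -1.1300402300692145
```

View pics/w2.png

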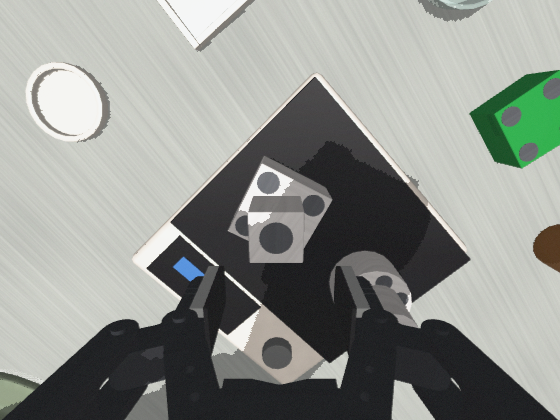

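```bash
python3 - <<'E'
from h import *
a=np.load("o2.npy");c=cam("wrist",dict(eef_pos=a[:3],eef_rot=a[3:]))
P=ray(c,[(248,212),(303,212),(303.5,263),(248.5,263)],.14);print(P.mean(0),P)
E
python3 plan.py .542 .0812 .121 -35.2
```

```text
[0.5418 0.0805 0.14  ] [[0.5378 0.1053 0.14  ]
 [0.5663 0.0852 0.14  ]
 [0.5466 0.0552 0.14  ]
 [0.5165 0.0764 0.14  ]]
shift [ 0.5 -1.1 80.3] turn [0.    0.    0.001] dist 80.0 deg 0.1
t 2.4167 pos [0.5426 0.0801 0.2013] jaw yaw -35.1 F [0.0514 0.147  0.1531] w 0.0531 j7 -1.1303925551790237
```

The wrist view puts the small square's top centre at about (276,237), between the pads and square to them. It agrees with the first measurement to 1 mm. Descending and gripping.

```bash
python3 -m handwheel '[[0,-0.5,35,0,0,0,95],[0,-0.5,60,0,0,0,95],[0,-0.5,75,0,0,0,95],[0,-0.5,80,0,0,0,95],[0,-0.5,80,0,0,0,95],[0,-0.5,80,0,0,0,255],[0,-0.5,80,0,0,0,255],[0,-0.5,80,0,0,0,255],[0,-0.5,80,0,0,0,255],[0,-0.5,80,0,0,0,255]]' 40; python3 plan.py .542 .0812 .20 -35.2
```

```text
time: 3.25
eef_pos: [0.5429, 0.0802, 0.123]
eef_rot: [2.787, 1.446, 0.003]
force: [-1.8, -1.5, 8.1]
gripper_width: 0.0353
shift [  0.4  -1.2 -77. ] turn [ 0.002 -0.001  0.001] dist 77.0 deg 0.1
t 3.25 pos [0.5429 0.0802 0.123 ] jaw yaw -35.2 F [-1.7943 -1.5068  8.0894] w 0.0353 j7 -1.198617844155599
```

```bash
python3 -m handwheel '[[0,0,-5,0,0,0,255],[0,0,-20,0,0,0,255],[0,0,-45,0,0,0,255],[0,0,-75,0,0,0,255],[0,0,-80,0,0,0,255],[0,0,-80,0,0,0,255]]' 40; python3 plan.py .6009 -.3064 .20 -67.2 .6009 -.3064 .027 -67.2;  python3 - <<'E'
from h import *
cv2.imwrite("pics/w3.png",snapshot("wrist"))
E
```

```text
time: 3.75
eef_pos: [0.5439, 0.0803, 0.206]
eef_rot: [2.786, 1.445, 0.01]
force: [-0.8, -0.3, -1.4]
gripper_width: 0.0353
shift [-283.3  269.3    6.3] turn [ 0.005 -0.006  0.559] dist 391.0 deg 32.0
shift [-284.   268.3  179.3] turn [ 0.005 -0.006  0.559] dist 430.0 deg 32.0
t 3.75 pos [0.5439 0.0803 0.206 ] jaw yaw -35.2 F [-0.7641 -0.3036 -1.3518] w 0.0353 j7 -1.1306941062361506
```

View pics/w3.png

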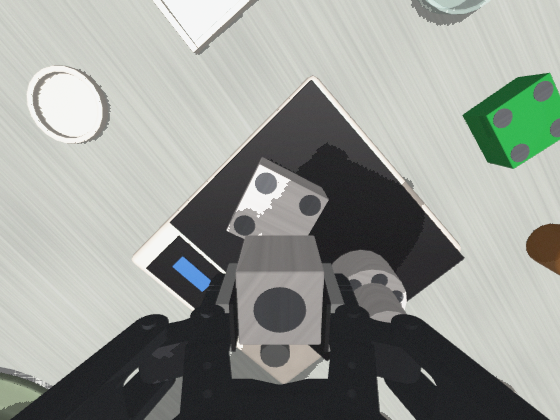

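```bash
python3 -m handwheel '[[-14,13,0,0,0,0.03,255],[-40,38,0,0,0,0.08,255],[-67,64,0,0,0,0.13,255],[-94,90,0,0,0,0.19,255],[-121,115,0,0,0,0.25,255],[-148,141,0,0,0,0.31,255],[-175,167,0,0,0,0.37,255],[-202,192,0,0,0,0.43,255],[-228,217,0,0,0,0.49,255],[-250,238,0,0,0,0.559,255]]' 40; python3 plan.py .6009 -.3064 .10 -67.2
```

```text
time: 4.63
eef_pos: [0.5929, -0.2643, 0.2035]
eef_rot: [3.08, 0.614, 0.005]
force: [0.2, -0.1, -0.1]
gripper_width: 0.0355
shift [ -9.1  41.8 103.5] turn [ 0.002 -0.003 -0.004] dist 112.0 deg 0.3
t 4.6333 pos [ 0.5929 -0.2643  0.2035] jaw yaw -67.4 F [ 0.2497 -0.0999 -0.1138] w 0.0355 j7 -1.0072379729413818
```

```bash
python3 -m handwheel '[[-5,22,0,0,0,0,255],[-9,38,8,0,0,0,255],[-9,42,35,0,0,0,255],[-9,42,65,0,0,0,255],[-9,42,85,0,0,0,255],[-9,42,93,0,0,0,255],[-9,42,93,0,0,0,255]]' 40; python3 plan.py .6009 -.3064 .027 -67.2;python3 - <<'E'
from h import *
o=get_obs();im=snapshot("wrist");np.save("o4.npy",np.r_[o["eef_pos"],o["eef_rot"]]);cv2.imwrite("pics/w4.png",im)
E
```

```text
time: 5.22
eef_pos: [0.6, -0.3054, 0.1078]
eef_rot: [-3.079, -0.616, -0.0]
force: [-0.1, -0.3, -0.0]
gripper_width: 0.0352
shift [ 0.4  1.4 80.8] turn [-0.001 -0.    -0.003] dist 81.0 deg 0.2
t 5.2167 pos [ 0.6    -0.3054  0.1078] jaw yaw -67.4 F [-0.075  -0.3016 -0.0472] w 0.0352 j7 -0.975581650824128
```

View pics/w4.png

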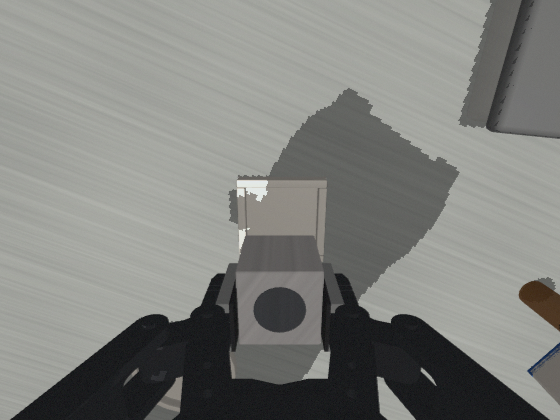

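```bash
python3 -m handwheel '[[-2,1.4,25,0,0,0,255],[-2,1.4,50,0,0,0,255],[-2,1.4,67,0,0,0,255],[-2,1.4,75,0,0,0,255],[-2,1.4,78,0,0,0,255],[-2,1.4,78,0,0,0,255],[-2,1.4,80,0,0,0,255],[-2,1.4,81,0,0,0,255],[-2,1.4,81.5,0,0,0,255]]' 40; python3 plan.py .6009 -.3064 .027 -67.2
```

```text
time: 6.02
eef_pos: [0.6002, -0.3081, 0.0291]
eef_rot: [3.08, 0.616, 0.005]
force: [0.8, 0.2, -1.3]
gripper_width: 0.0352
shift [ 1.3 -1.3  2.1] turn [ 0.001 -0.003 -0.003] dist 3.0 deg 0.3
t 6.0167 pos [ 0.6002 -0.3081  0.0291] jaw yaw -67.4 F [ 0.7604  0.2334 -1.321 ] w 0.0352 j7 -0.9985425465193509
```

```bash
python3 -m handwheel '[[0,0,1,0,0,0,255],[0,0,2,0,0,0,255],[0,0,2.5,0,0,0,255],[0,0,3,0,0,0,255],[0,0,3,0,0,0,255]]' 40; python3 plan.py .6009 -.3064 .0265 -67.2
```

```text
time: 6.43
eef_pos: [0.6004, -0.3082, 0.027]
eef_rot: [3.079, 0.616, 0.005]
force: [-3.4, 1.2, 11.8]
gripper_width: 0.0356
shift [ 1.2 -1.5  0.5] turn [ 0.002 -0.003 -0.003] dist 2.0 deg 0.3
t 6.4333 pos [ 0.6004 -0.3082  0.027 ] jaw yaw -67.4 F [-3.3767  1.1567 11.7779] w 0.0356 j7 -0.9994683567467259
```

Contact at TCP z 0.027, as predicted (force 12 N). Releasing and rising.

```bash
python3 -m handwheel '[[0,0,0,0,0,0,70],[0,0,0,0,0,0,70],[0,0,0,0,0,0,70],[0,0,-3,0,0,0,70],[0,0,-15,0,0,0,70],[0,0,-45,0,0,0,70],[0,0,-85,0,0,0,70],[0,0,-120,0,0,0,70]]' 40; python3 - <<'E'
from h import *
o=get_obs();im=snapshot("wrist");np.save("o5.npy",np.r_[o["eef_pos"],o["eef_rot"]]);cv2.imwrite("pics/w5.png",im)
E
python3 plan.py .565 -.031 .205 -67.2 .565 -.031 .205 -10
```

```text
time: 7.1
eef_pos: [0.5998, -0.308, 0.1496]
eef_rot: [3.079, 0.616, 0.006]
force: [1.2, 0.3, 0.7]
gripper_width: 0.0619
shift [  72.6 -270.9  -49.5] turn [ 0.008 -0.009 -0.003] dist 285.0 deg 0.7
shift [  72.6 -270.9  -49.5] turn [ 0.012 -0.004 -1.002] dist 285.0 deg 57.4
t 7.15 pos [ 0.6026 -0.3092  0.1571] jaw yaw -67.4 F [ 3.1061 -0.9448  8.571 ] w 0.0613 j7 -0.9589410797207836
```

View pics/w5.png

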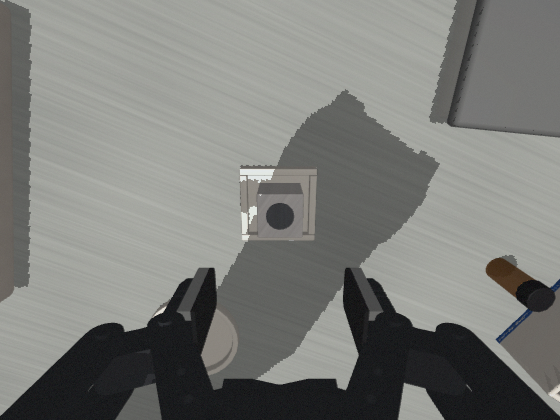

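The small square stands upright in its tray, at (280,215) inside the rim (240–316,168–241). Next the small round.

```bash
python3 -m handwheel '[[3,-12,-25,0,0,-0.1,70],[10,-40,-50,0,0,-0.2,70],[20,-78,-50,0,0,-0.31,70],[30,-115,-50,0,0,-0.42,70],[41,-152,-50,0,0,-0.53,70],[51,-190,-50,0,0,-0.64,70],[62,-230,-50,0,0,-0.75,70],[73,-271,-50,0,0,-0.83,70],[73,-271,-50,0,0,-0.83,70],[73,-271,-50,0,0,-0.83,70]]' 40; python3 plan.py .565 -.031 .1215 -20; python3 - <<'E'
from h import *
o=get_obs();im=snapshot("wrist");np.save("o6.npy",np.r_[o["eef_pos"],o["eef_rot"]]);cv2.imwrite("pics/w6.png",im)
E
```

```text
time: 7.98
eef_pos: [0.5652, -0.0283, 0.2067]
eef_rot: [2.558, 1.805, 0.013]
force: [0.2, -1.5, -0.1]
gripper_width: 0.0621
shift [-2.6 -0.4 85.2] turn [ 0.014 -0.001  0.007] dist 85.0 deg 0.9
t 7.9833 pos [ 0.5652 -0.0283  0.2067] jaw yaw -19.6 F [ 0.2258 -1.5195 -0.1117] w 0.0621 j7 -0.6902654614111876
```

View pics/w6.png

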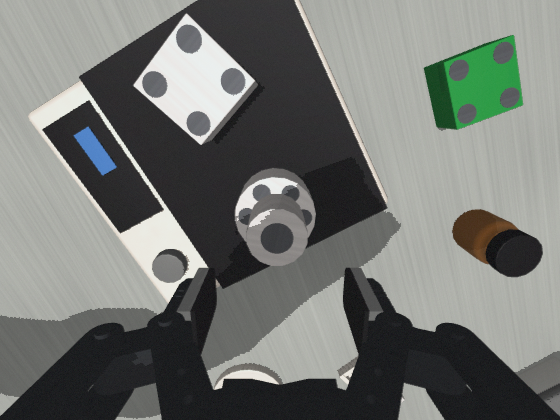

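```bash
python3 - <<'E'
from h import *
a=np.load("o6.npy");c=cam("wrist",dict(eef_pos=a[:3],eef_rot=a[3:]))
im=cv2.imread("pics/w6.png")
cv2.imwrite("pics/w6a.png",cv2.resize(im[155:275,225:325],None,fx=5,fy=5,interpolation=cv2.INTER_CUBIC))
print("SR",ray(c,(277,236.5),.14))
P=ray(c,[(185,13),(257,83),(203,145),(133,85)],.10)[:,:2];e=np.roll(P,-1,0)-P
print("LS",P.mean(0),np.linalg.norm(e,axis=1),np.degrees(np.arctan2(e[:,1],e[:,0]))%90)
E
python3 plan.py .565 -.031 .1215 -20
```

```text
SR [[ 0.5655 -0.0303  0.14  ]]
LS [0.5455 0.0808] [0.0621 0.0583 0.0608 0.0589] [27.7179 26.513  28.2187 27.8666]
shift [-0.7 -1.3 84.9] turn [0.014 0.    0.004] dist 85.0 deg 0.8
t 8.0333 pos [ 0.5654 -0.0304  0.2064] jaw yaw -19.8 F [ 0.067  -0.6921 -0.3834] w 0.062 j7 -0.6901756823077301
```

View pics/w6a.png

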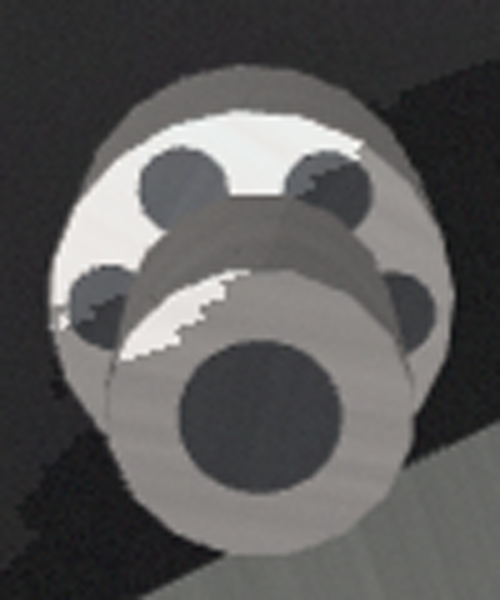

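The crop shows the small round's top centre at (277,237), on axis. Descending and gripping, with the small tilt corrected.

```bash
python3 -m handwheel '[[-0.5,-0.7,35,0.014,0,0,70],[-0.5,-0.7,62,0.014,0,0,70],[-0.5,-0.7,78,0.014,0,0,70],[-0.5,-0.7,84.5,0.014,0,0,70],[-0.5,-0.7,84.5,0.014,0,0,70],[-0.5,-0.7,84.5,0.014,0,0,255],[-0.5,-0.7,84.5,0.014,0,0,255],[-0.5,-0.7,84.5,0.014,0,0,255],[-0.5,-0.7,84.5,0.014,0,0,255],[-0.5,-0.7,84.5,0.014,0,0,255]]' 40; python3 plan.py .565 -.031 .1215 -20
```

```text
time: 8.87
eef_pos: [0.5663, -0.0314, 0.1233]
eef_rot: [2.57, 1.805, 0.001]
force: [-2.0, -2.7, 8.6]
gripper_width: 0.041
shift [-0.1 -1.3  1.8] turn [ 0.002 -0.     0.003] dist 2.0 deg 0.2
t 8.8667 pos [ 0.5663 -0.0314  0.1233] jaw yaw -19.8 F [-1.9643 -2.6761  8.5983] w 0.041 j7 -0.7511876947431393
```

Gripped at 41 mm. Lifting, and looking.

```bash
python3 -m handwheel '[[0,0,-5,0,0,0,255],[0,0,-20,0,0,0,255],[0,0,-45,0,0,0,255],[0,0,-72,0,0,0,255],[0,0,-80,0,0,0,255],[0,0,-80,0,0,0,255]]' 40; python3 plan.py .4258 .2688 .20 -10;  python3 - <<'E'
from h import *
o=get_obs();im=snapshot("wrist");np.save("o7.npy",np.r_[o["eef_pos"],o["eef_rot"]]);cv2.imwrite("pics/w7.png",im)
E
```

```text
time: 9.37
eef_pos: [0.5674, -0.0314, 0.2062]
eef_rot: [2.568, 1.803, 0.007]
force: [-0.4, 0.1, -1.2]
gripper_width: 0.0409
shift [ 234.3 -235.1    5. ] turn [ 0.006 -0.001 -0.172] dist 332.0 deg 9.9
t 9.3667 pos [ 0.5674 -0.0314  0.2062] jaw yaw -19.8 F [-0.4427  0.1023 -1.2158] w 0.0409 j7 -0.6848926739164595
```

View pics/w7.png

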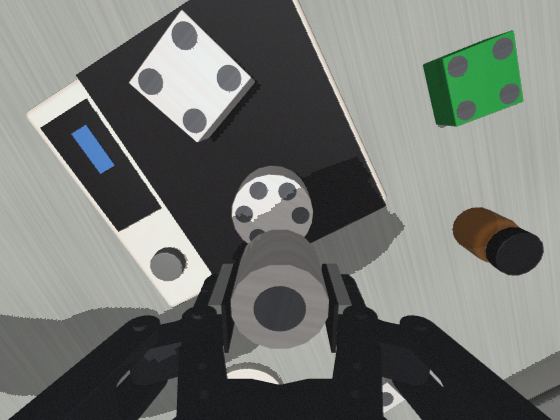

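```bash
python3 -m handwheel '[[10,-10,0,0,0,0,255],[33,-33,0,0,0,-0.02,255],[58,-58,0,0,0,-0.05,255],[83,-83,0,0,0,-0.08,255],[108,-108,0,0,0,-0.1,255],[133,-133,0,0,0,-0.12,255],[158,-158,0,0,0,-0.15,255],[183,-183,0,0,0,-0.17,255],[205,-205,0,0,0,-0.17,255],[222,-222,0,0,0,-0.17,255]]' 40; python3 plan.py .4258 .2688 .11 -10
```

```text
time: 10.25
eef_pos: [0.4308, 0.2549, 0.2026]
eef_rot: [2.405, 2.019, 0.002]
force: [0.2, 0.5, -1.1]
gripper_width: 0.0407
shift [12.8 -7.6 92.6] turn [0.002 0.001 0.   ] dist 94.0 deg 0.1
t 10.25 pos [0.4308 0.2549 0.2026] jaw yaw -10.0 F [ 0.1931  0.4779 -1.1016] w 0.0407 j7 -1.161898968199515
```

```bash
python3 -m handwheel '[[9,-5,5,0,0,0,255],[13,-8,30,0,0,0,255],[13,-8,60,0,0,0,255],[13,-8,85,0,0,0,255],[13,-8,92,0,0,0,255],[13,-8,92,0,0,0,255],[13,-8,92,0,0,0,255]]' 40; python3 plan.py .4258 .2688 .027 -10;python3 - <<'E'
from h import *
o=get_obs();im=snapshot("wrist");np.save("o8.npy",np.r_[o["eef_pos"],o["eef_rot"]]);cv2.imwrite("pics/w8.png",im)
E
```

```text
time: 10.83
eef_pos: [0.4251, 0.2693, 0.1109]
eef_rot: [2.405, 2.019, 0.001]
force: [0.4, 0.1, -1.1]
gripper_width: 0.0412
shift [-0.3  0.6 83.9] turn [0.002 0.001 0.001] dist 84.0 deg 0.1
t 10.8333 pos [0.4251 0.2693 0.1109] jaw yaw -10.0 F [ 0.3969  0.115  -1.0727] w 0.0412 j7 -1.3104629551058047
```

View pics/w8.png

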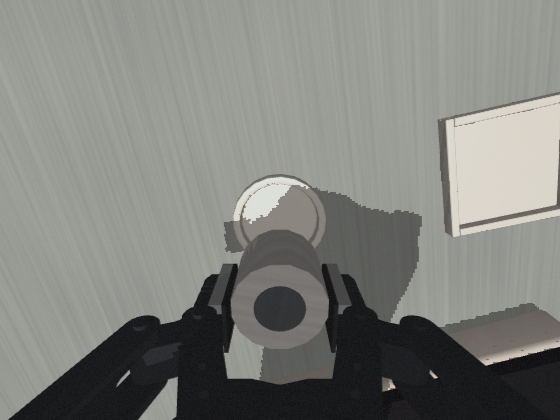

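The tray rim spans columns 234–325 with its far edge at row 175, so it's centred under the block. Lowering.

```bash
python3 -m handwheel '[[-1.5,0.3,25,0,0,0,255],[-1.5,0.3,50,0,0,0,255],[-1.5,0.3,70,0,0,0,255],[-1.5,0.3,79,0,0,0,255],[-1.5,0.3,82,0,0,0,255],[-1.5,0.3,83,0,0,0,255],[-1.5,0.3,84,0,0,0,255],[-1.5,0.3,84.5,0,0,0,255],[-1.5,0.3,85,0,0,0,255]]' 40; python3 plan.py .4258 .2688 .027 -10
```

```text
time: 11.63
eef_pos: [0.4264, 0.2681, 0.0274]
eef_rot: [2.405, 2.018, 0.005]
force: [-0.7, -0.5, -0.8]
gripper_width: 0.0409
shift [ 0.6 -0.7  0.4] turn [ 0.004 -0.001  0.   ] dist 1.0 deg 0.2
t 11.6333 pos [0.4264 0.2681 0.0274] jaw yaw -10.0 F [-0.6941 -0.5331 -0.7544] w 0.0409 j7 -1.4270007641905607
```

```bash
python3 -m handwheel '[[0,0,0.5,0,0,0,255],[0,0,1.2,0,0,0,255],[0,0,1.6,0,0,0,255],[0,0,2,0,0,0,255]]' 40
```

```text
time: 11.97
eef_pos: [0.4269, 0.2683, 0.0271]
eef_rot: [2.404, 2.017, 0.007]
force: [-10.5, -9.1, 53.3]
gripper_width: 0.041
```

```bash
python3 -m handwheel '[[0,0,0,0,0,0,255],[0,0,0,0,0,0,255]]' 40
```

```text
time: 12.13
eef_pos: [0.4272, 0.2685, 0.0277]
eef_rot: [2.404, 2.017, 0.009]
force: [-0.3, -0.3, -1.3]
gripper_width: 0.0408
```

```bash
python3 -m handwheel '[[0,0,0.6,0,0,0,255],[0,0,0.8,0,0,0,255]]' 40
```

```text
time: 12.3
eef_pos: [0.4273, 0.2686, 0.0273]
eef_rot: [2.404, 2.017, 0.01]
force: [-3.3, -3.0, 19.0]
gripper_width: 0.0411
```

Contact at z 0.0273 with 19 N. Releasing.

```bash
python3 -m handwheel '[[0,0,0,0,0,0,70],[0,0,0,0,0,0,70],[0,0,0,0,0,0,70],[0,0,-3,0,0,0,70],[0,0,-15,0,0,0,70],[0,0,-45,0,0,0,0],[0,0,-85,0,0,0,0],[0,0,-120,0,0,0,0]]' 40; python3 - <<'E'
from h import *
o=get_obs();im=snapshot("wrist");np.save("o9.npy",np.r_[o["eef_pos"],o["eef_rot"]]);cv2.imwrite("pics/w9.png",im)
E
python3 plan.py .5455 .081 .20 27.5
```

```text
time: 12.97
eef_pos: [0.4257, 0.2685, 0.1497]
eef_rot: [2.403, 2.018, 0.009]
force: [0.4, -0.2, 1.1]
gripper_width: 0.0851
shift [-165.7  149.3  -43.9] turn [ 0.013 -0.003 -0.654] dist 227.0 deg 37.5
t 13.0167 pos [0.4277 0.2702 0.1555] jaw yaw -10.0 F [5.1395 3.0544 9.0998] w 0.0853 j7 -1.2602583993789136
```

View pics/w9.png

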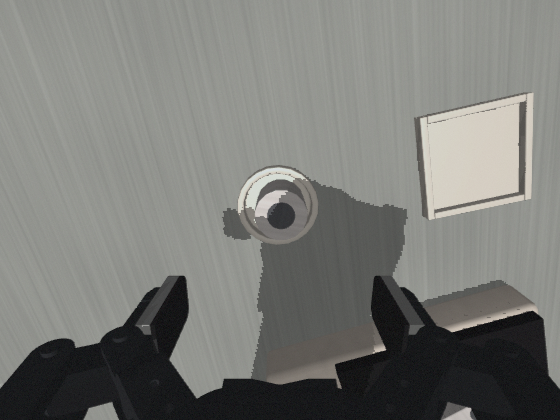

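The small round stands in its tray, at (281,212) inside a rim centred at (278,205). Next the large square.

```bash
python3 -m handwheel '[[-8,7,-20,0.01,0,-0.08,0],[-32,29,-44,0.013,0,-0.2,0],[-58,52,-44,0.013,0,-0.32,0],[-84,76,-44,0.013,0,-0.44,0],[-110,99,-44,0.013,0,-0.56,0],[-138,124,-44,0.013,0,-0.654,0],[-160,144,-44,0.013,0,-0.654,0],[-166,149,-44,0.013,0,-0.654,0],[-166,149,-44,0.013,0,-0.654,0]]' 60; python3 plan.py .5455 .081 .0785 27.5; python3 - <<'E'
from h import *
o=get_obs();im=snapshot("wrist");np.save("o10.npy",np.r_[o["eef_pos"],o["eef_rot"]]);cv2.imwrite("pics/w10.png",im)
E
```

```text
time: 13.77
eef_pos: [0.5459, 0.0782, 0.2005]
eef_rot: [-1.635, -2.681, -0.003]
force: [-0.5, 1.7, 0.7]
gripper_width: 0.0857
shift [  2.5   0.8 122. ] turn [ 0.001 -0.002 -0.004] dist 122.0 deg 0.3
t 13.7667 pos [0.5459 0.0782 0.2005] jaw yaw 27.3 F [-0.5421  1.657   0.6863] w 0.0857 j7 -0.19332920458488217
```

View pics/w10.png

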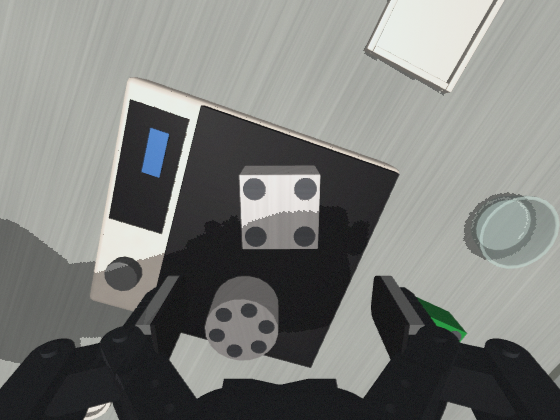

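```bash
python3 - <<'E'
from h import *
a=np.load("o10.npy");c=cam("wrist",dict(eef_pos=a[:3],eef_rot=a[3:]))
P=ray(c,[(239,175),(320,175),(318,248),(242,248)],.10)[:,:2];e=np.roll(P,-1,0)-P
print("LS",P.mean(0),np.linalg.norm(e,axis=1))
E
python3 plan.py .5455 .081 .0785 27.5
```

```text
LS [0.5453 0.0813] [0.0597 0.0587 0.0603 0.0586]
shift [  0.3   0.6 122.1] turn [ 0.001 -0.003 -0.002] dist 122.0 deg 0.2
t 13.8167 pos [0.5451 0.0802 0.2006] jaw yaw 27.4 F [0.0677 0.5075 0.1282] w 0.0854 j7 -0.1947463806064585
```

```bash
python3 -m handwheel '[[0.5,0.5,20,0,0,0,0],[0.5,0.5,55,0,0,0,0],[0.5,0.5,90,0,0,0,0],[0.5,0.5,110,0,0,0,0],[0.5,0.5,120,0,0,0,0],[0.5,0.5,122,0,0,0,0],[0.5,0.5,122,0,0,0,0],[0.5,0.5,122,0,0,0,0]]' 60; python3 plan.py .5455 .081 .0785 27.5
```

```text
time: 14.48
eef_pos: [0.5459, 0.0819, 0.0801]
eef_rot: [-1.631, -2.684, -0.006]
force: [-0.6, -0.1, 0.5]
gripper_width: 0.0857
shift [-0.6 -0.8  1.6] turn [ 0.003 -0.002 -0.001] dist 2.0 deg 0.2
t 14.4833 pos [0.5459 0.0819 0.0801] jaw yaw 27.4 F [-0.5548 -0.0977  0.473 ] w 0.0857 j7 -0.33198446214669375
```

```bash
python3 -m handwheel '[[-0.5,-0.5,1,0,0,0,255],[-0.5,-0.5,1,0,0,0,255],[-0.5,-0.5,1,0,0,0,255],[-0.5,-0.5,1,0,0,0,255],[-0.5,-0.5,1,0,0,0,255],[-0.5,-0.5,1,0,0,0,255]]' 60; python3 plan.py .5455 .081 .0785 27.5
```

```text
time: 14.98
eef_pos: [0.5461, 0.0812, 0.0804]
eef_rot: [1.631, 2.683, 0.006]
force: [-3.9, -2.2, 15.4]
gripper_width: 0.0588
shift [ 0.1 -0.6  1.9] turn [ 0.004 -0.001 -0.002] dist 2.0 deg 0.3
t 14.9833 pos [0.5461 0.0812 0.0804] jaw yaw 27.4 F [-3.8795 -2.1689 15.3518] w 0.0588 j7 -0.33213430385223935
```

```bash
python3 -m handwheel '[[0,0,-4,0,0,0,255],[0,0,-15,0,0,0,255],[0,0,-35,0,0,0,255],[0,0,-60,0,0,0,255],[0,0,-70,0,0,0,255],[0,0,-70,0,0,0,255]]' 60; python3 plan.py .5996 .28 .15 2.7;  python3 - <<'E'
from h import *
o=get_obs();im=snapshot("wrist");cv2.imwrite("pics/w11.png",im)
E
```

```text
time: 15.48
eef_pos: [0.547, 0.0811, 0.1529]
eef_rot: [1.63, 2.68, 0.01]
force: [0.6, -0.1, -3.8]
gripper_width: 0.0587
shift [152.4 138.1   3.9] turn [ 0.008 -0.001  0.431] dist 206.0 deg 24.7
t 15.4833 pos [0.547  0.0811 0.1529] jaw yaw 27.4 F [ 0.6296 -0.1371 -3.7922] w 0.0587 j7 -0.2505325996535556
```

View pics/w11.png

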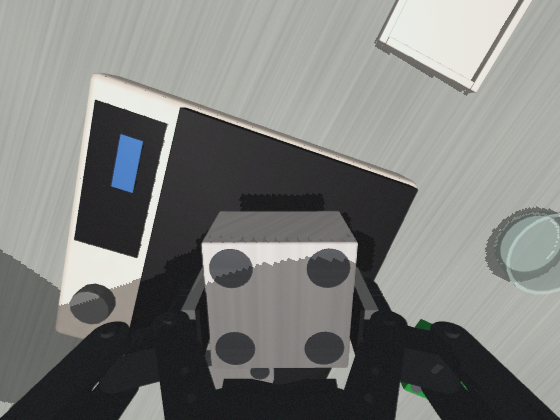

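```bash
python3 -m handwheel '[[7,6,0,0,0,0.02,255],[24,21,0,0.004,0,0.06,255],[45,40,2,0.008,0,0.12,255],[66,59,3,0.008,0,0.19,255],[87,78,3,0.008,0,0.26,255],[108,97,4,0.008,0,0.33,255],[128,116,4,0.008,0,0.4,255],[145,131,4,0.008,0,0.431,255],[152,138,4,0.008,0,0.431,255],[152,138,4,0.008,0,0.431,255]]' 60; python3 plan.py .5996 .28 .0245 2.7;  python3 - <<'E'
from h import *
o=get_obs();im=snapshot("wrist");np.save("o12.npy",np.r_[o["eef_pos"],o["eef_rot"]]);cv2.imwrite("pics/w12.png",im)
E
```

```text
time: 16.37
eef_pos: [0.5982, 0.2817, 0.1464]
eef_rot: [-2.162, -2.274, 0.003]
force: [0.0, -0.7, -3.3]
gripper_width: 0.059
shift [ -1.9   1.8 121.9] turn [-0.004 -0.001  0.003] dist 122.0 deg 0.3
t 16.3667 pos [0.5982 0.2817 0.1464] jaw yaw 2.9 F [ 0.015  -0.7341 -3.294 ] w 0.059 j7 -0.8465010362761857
```

View pics/w12.png

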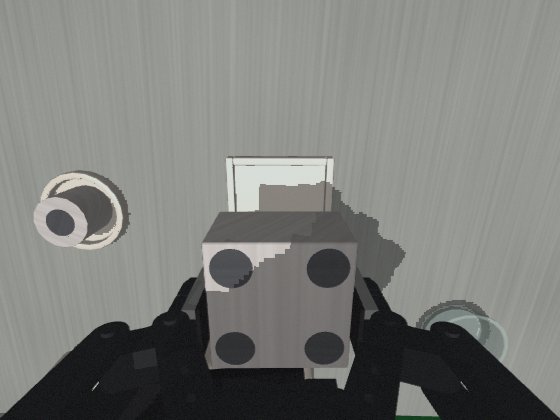

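The tray's far rim is at row 157 between columns 227 and 333, centred and parallel under the block. Lowering.

```bash
python3 -m handwheel '[[-2,1,15,0,0,0,255],[-2,1,45,0,0,0,255],[-2,1,75,0,0,0,255],[-2,1,98,0,0,0,255],[-2,1,111,0,0,0,255],[-2,1,117,0,0,0,255],[-2,1,119,0,0,0,255],[-2,1,120,0,0,0,255],[-2,1,120,0,0,0,255]]' 60; python3 plan.py .5996 .28 .0245 2.7
```

```text
time: 17.17
eef_pos: [0.5995, 0.2778, 0.0275]
eef_rot: [-2.165, -2.273, 0.003]
force: [0.5, 0.9, -4.0]
gripper_width: 0.0589
shift [2.2 0.2 3. ] turn [-0.003 -0.001  0.002] dist 4.0 deg 0.2
t 17.1667 pos [0.5995 0.2778 0.0275] jaw yaw 2.8 F [ 0.4951  0.852  -3.9833] w 0.0589 j7 -0.9166315198694651
```

```bash
python3 -m handwheel '[[1.5,0,1,0,0,0,255],[1.5,0,2,0,0,0,255],[1.5,0,2.8,0,0,0,255],[1.5,0,3,0,0,0,255],[1.5,0,3,0,0,0,255]]' 60; python3 plan.py .5996 .28 .0245 2.7
```

```text
time: 17.58
eef_pos: [0.5995, 0.2793, 0.0247]
eef_rot: [-2.165, -2.273, 0.002]
force: [-0.2, 0.3, -2.9]
gripper_width: 0.0592
shift [0.7 0.1 0.2] turn [-0.003 -0.001  0.002] dist 1.0 deg 0.2
t 17.5833 pos [0.5995 0.2793 0.0247] jaw yaw 2.8 F [-0.1716  0.3424 -2.8726] w 0.0592 j7 -0.9198420415709176
```

```bash
python3 -m handwheel '[[0,0,0.5,0,0,0,255],[0,0,0.8,0,0,0,255],[0,0,0.8,0,0,0,255]]' 60
```

```text
time: 17.83
eef_pos: [0.5995, 0.2793, 0.0246]
eef_rot: [-2.165, -2.274, 0.002]
force: [-4.4, -2.6, 8.3]
gripper_width: 0.0591
```

Contact. Releasing: opening fully, then up.

```bash
python3 -m handwheel '[[0,0,0,0,0,0,40],[0,0,0,0,0,0,0],[0,0,0,0,0,0,0],[0,0,-3,0,0,0,0],[0,0,-15,0,0,0,0],[0,0,-45,0,0,0,0],[0,0,-85,0,0,0,0],[0,0,-125,0,0,0,0],[0,0,-155,0,0,0,0]]' 60; python3 - <<'E'
from h import *
o=get_obs();im=snapshot("wrist");np.save("o13.npy",np.r_[o["eef_pos"],o["eef_rot"]]);cv2.imwrite("pics/w13.png",im)
E
python3 plan.py .5635 -.029 .20 10.5
```

```text
time: 18.58
eef_pos: [0.6001, 0.2798, 0.1839]
eef_rot: [-2.165, -2.274, -0.002]
force: [-0.5, 0.3, -0.1]
gripper_width: 0.0851
shift [-307.7  -53.4  -12.3] turn [ 0.006 -0.004 -0.134] dist 313.0 deg 7.7
t 18.6333 pos [0.6019 0.281  0.1893] jaw yaw 2.8 F [2.1454 1.008  5.9624] w 0.0856 j7 -0.8225323377339061
```

View pics/w13.png

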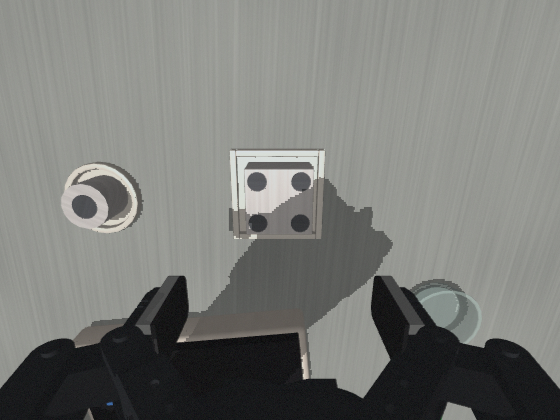

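The large square is seated inside its tray (rim 231–325 by 150–240). Next the large round, with the same jaw yaw.

```bash
python3 -m handwheel '[[-12,-2,-12,0,0,0,0],[-46,-8,-12,0,0,0,0],[-84,-15,-12,0.003,0,0,0],[-122,-22,-12,0.006,0,0,0],[-160,-28,-12,0.006,0,0,0],[-198,-35,-12,0.006,0,0,0],[-236,-41,-12,0.006,0,0,0],[-272,-47,-12,0.006,0,0,0],[-300,-52,-12,0.006,0,0,0],[-308,-53,-12,0.006,0,0,0]]' 60;python3 -m handwheel '[[0,0,0,0,0,0,0]]' ; python3 - <<'E'
from h import *
o=get_obs();im=snapshot("wrist");np.save("o14.npy",np.r_[o["eef_pos"],o["eef_rot"]]);cv2.imwrite("pics/w14.png",im)
cv2.imwrite("pics/w14a.png",cv2.resize(im[150:270,220:340],None,fx=5,fy=5,interpolation=cv2.INTER_CUBIC))
E
python3 plan.py .5635 -.029 .0785 2.8
```

```text
time: 19.47
eef_pos: [0.5632, -0.0346, 0.2003]
eef_rot: [-2.171, -2.268, -0.001]
force: [0.7, -0.5, -0.4]
gripper_width: 0.0857
time: 19.55
eef_pos: [0.563, -0.0367, 0.201]
eef_rot: [-2.175, -2.266, -0.001]
force: [-0.6, 0.2, -1.2]
gripper_width: 0.0855
shift [  6.9   0.7 122.5] turn [-0.    -0.001 -0.008] dist 123.0 deg 0.4
t 19.6 pos [ 0.5631 -0.0361  0.201 ] jaw yaw 2.4 F [-0.0696 -1.3056 -0.4098] w 0.0855 j7 -0.3481607144353766
```

View pics/w14.png

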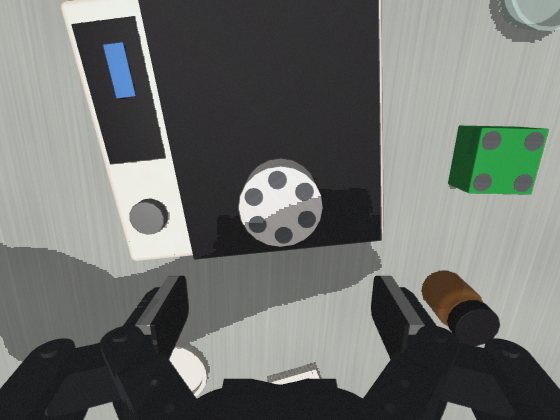

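View pics/w14a.png

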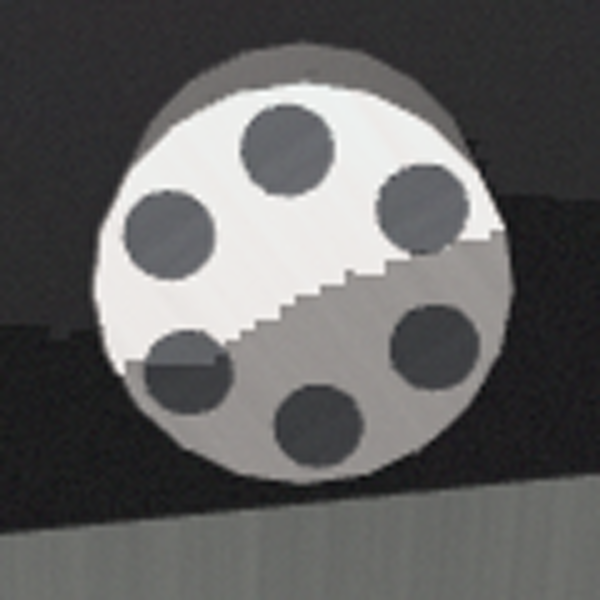

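```bash
python3 - <<'E'
from h import *
a=np.load("o14.npy");c=cam("wrist",dict(eef_pos=a[:3],eef_rot=a[3:]))
f=lambda q:(np.array(q)+.5)/5-.5+np.array([220,150])
P=ray(c,f([(287,150),(423,208),(434,347),(318,426),(188,371),(169,235)]),.10);print("wells mean",P.mean(0))
P=ray(c,f([(93,287),(513,287),(303,82),(303,483)]),.10);print(P.mean(0),np.linalg.norm(P[0]-P[1]),np.linalg.norm(P[2]-P[3]))
E
python3 plan.py .5635 -.030 .0785 2.8
```

```text
wells mean [ 0.5645 -0.0294  0.1   ]
[ 0.5645 -0.0289  0.1   ] 0.06400074198757338 0.06387395599604209
shift [  5.9   0.6 122.5] turn [-0.    -0.001 -0.008] dist 123.0 deg 0.4
t 19.6 pos [ 0.5631 -0.0361  0.201 ] jaw yaw 2.4 F [-0.0696 -1.3056 -0.4098] w 0.0855 j7 -0.3481607144353766
```

The large round measures 64.0 mm across on its top plane, centre (0.5645, −0.029). Descending.

```bash
python3 -m handwheel '[[5,1,20,0,0,0,0],[7,1.4,55,0,0,0,0],[7,1.4,90,0,0,0,0],[7,1.4,110,0,0,0,0],[7,1.4,120,0,0,0,0],[7,1.4,123,0,0,0,0],[7,1.4,123,0,0,0,0],[7,1.4,123,0,0,0,0]]' 60; python3 plan.py .5645 -.029 .0785 2.4
```

```text
time: 20.27
eef_pos: [0.565, -0.0283, 0.0794]
eef_rot: [2.175, 2.267, 0.003]
force: [0.3, -0.2, 0.4]
gripper_width: 0.0854
shift [-0.7 -0.6  0.9] turn [ 0.002 -0.001 -0.   ] dist 1.0 deg 0.1
t 20.2667 pos [ 0.565  -0.0283  0.0794] jaw yaw 2.4 F [ 0.3017 -0.2156  0.3926] w 0.0854 j7 -0.47869869097882756
```

```bash
python3 -m handwheel '[[-0.7,-0.5,0,0,0,0,255],[-0.7,-0.5,0,0,0,0,255],[-0.7,-0.5,0,0,0,0,255],[-0.7,-0.5,0,0,0,0,255],[-0.7,-0.5,0,0,0,0,255],[-0.7,-0.5,0,0,0,0,255]]' 60; python3 plan.py .5645 -.029 .0785 2.4
```

```text
time: 20.77
eef_pos: [0.5651, -0.0291, 0.081]
eef_rot: [2.174, 2.265, 0.004]
force: [-6.3, -0.5, 18.8]
gripper_width: 0.0624
shift [ 0.1 -0.6  2.5] turn [ 0.003 -0.001 -0.001] dist 3.0 deg 0.2
t 20.7667 pos [ 0.5651 -0.0291  0.081 ] jaw yaw 2.4 F [-6.2906 -0.4508 18.7762] w 0.0624 j7 -0.4776549467543278
```

```bash
python3 -m handwheel '[[0,0,-4,0,0,0,255],[0,0,-15,0,0,0,255],[0,0,-35,0,0,0,255],[0,0,-60,0,0,0,255],[0,0,-70,0,0,0,255],[0,0,-70,0,0,0,255]]' 60; python3 plan.py .4346 -.2803 .15 2.4;  python3 - <<'E'
from h import *
o=get_obs();im=snapshot("wrist");cv2.imwrite("pics/w15.png",im)
E
```

```text
time: 21.27
eef_pos: [0.5661, -0.0292, 0.1537]
eef_rot: [2.172, 2.263, 0.008]
force: [-0.2, 0.9, -3.4]
gripper_width: 0.0623
shift [-245.5 -141.7    2.7] turn [ 0.007  0.    -0.001] dist 283.0 deg 0.4
t 21.2667 pos [ 0.5661 -0.0292  0.1537] jaw yaw 2.3 F [-0.2162  0.9181 -3.4408] w 0.0623 j7 -0.4080646643127028
```

View pics/w15.png

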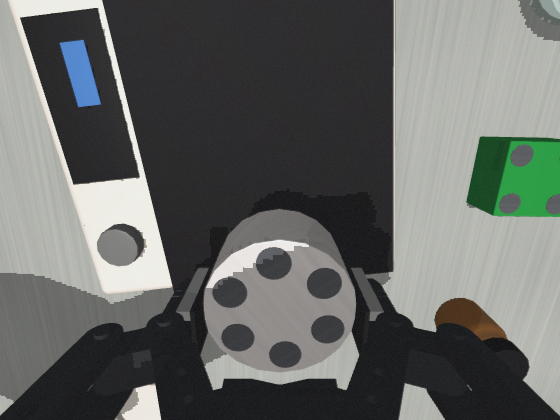

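The large round is held level and the hotplate is clear. Carrying it to its tray.

```bash
python3 -m handwheel '[[-10,-6,0,0,0,0,255],[-32,-18,0,0.003,0,0,255],[-60,-35,2,0.007,0,0,255],[-90,-52,2,0.007,0,0,255],[-120,-69,2,0.007,0,0,255],[-150,-87,2,0.007,0,0,255],[-180,-104,2,0.007,0,0,255],[-208,-120,2,0.007,0,0,255],[-230,-133,2,0.007,0,0,255],[-242,-139,2,0.007,0,0,255]]' 60; python3 -m handwheel '[[-3,-2,0,0,0,0,255],[-3,-2,0,0,0,0,255]]'; python3 plan.py .4346 -.2803 .025 2.4;  python3 - <<'E'
from h import *
o=get_obs();im=snapshot("wrist");np.save("o16.npy",np.r_[o["eef_pos"],o["eef_rot"]]);cv2.imwrite("pics/w16.png",im)
E
```

```text
time: 22.15
eef_pos: [0.433, -0.2802, 0.1478]
eef_rot: [-2.178, -2.26, 0.005]
force: [-0.4, -0.0, -3.7]
gripper_width: 0.0624
time: 22.32
eef_pos: [0.4293, -0.2844, 0.1466]
eef_rot: [-2.179, -2.255, 0.007]
force: [-0.7, -0.6, -3.0]
gripper_width: 0.0624
shift [  3.8   6.2 121.6] turn [-0.007 -0.001 -0.008] dist 122.0 deg 0.6
t 22.3167 pos [ 0.4293 -0.2844  0.1466] jaw yaw 2.0 F [-0.7069 -0.5601 -3.0078] w 0.0624 j7 0.10047985275296911
```

View pics/w16.png

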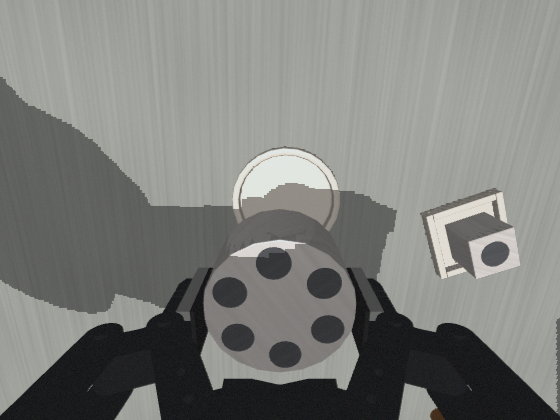

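The tray rim, at columns 233–340 with its far edge at row 147, agrees with the planned shift to 1 mm. Lowering.

```bash
python3 -m handwheel '[[3,4,15,-0.003,0,0,255],[3.8,6,45,-0.007,0,0,255],[3.8,6,75,-0.007,0,0,255],[3.8,6,98,-0.007,0,0,255],[3.8,6,111,-0.007,0,0,255],[3.8,6,117,-0.007,0,0,255],[3.8,6,119,-0.007,0,0,255],[3.8,6,120,-0.007,0,0,255],[3.8,6,120,-0.007,0,0,255]]' 60; python3 plan.py .4346 -.2803 .025 2.0
```

```text
time: 23.12
eef_pos: [0.4362, -0.2788, 0.0276]
eef_rot: [2.18, 2.261, 0.003]
force: [-0.0, -0.2, -3.0]
gripper_width: 0.0622
shift [-1.5 -1.7  2.6] turn [ 0.002 -0.001  0.002] dist 3.0 deg 0.2
t 23.1167 pos [ 0.4362 -0.2788  0.0276] jaw yaw 2.1 F [-0.0073 -0.1588 -3.0266] w 0.0622 j7 -0.06281417275020862
```

```bash
python3 -m handwheel '[[-1,-1,0.8,0,0,0,255],[-1,-1,1.6,0,0,0,255],[-1,-1,2.2,0,0,0,255],[-1,-1,2.4,0,0,0,255],[-1,-1,2.4,0,0,0,255]]' 60; python3 plan.py .4346 -.2803 .025 2.0
```

```text
time: 23.53
eef_pos: [0.4352, -0.2799, 0.0253]
eef_rot: [2.18, 2.261, 0.003]
force: [-1.2, 0.5, -3.9]
gripper_width: 0.0618
shift [-0.4 -0.6  0.3] turn [ 0.002 -0.001  0.001] dist 1.0 deg 0.2
t 23.5333 pos [ 0.4352 -0.2799  0.0253] jaw yaw 2.1 F [-1.1937  0.5127 -3.9213] w 0.0618 j7 -0.06371775035401114
```

```bash
python3 -m handwheel '[[0,0,0.5,0,0,0,255],[0,0,0.8,0,0,0,255],[0,0,0.8,0,0,0,255]]' 60
```

```text
time: 23.78
eef_pos: [0.4353, -0.2799, 0.0251]
eef_rot: [2.179, 2.261, 0.003]
force: [-4.2, 2.5, 14.0]
gripper_width: 0.0624
```

Contact at 14 N. Releasing and withdrawing.

```bash
python3 -m handwheel '[[0,0,0,0,0,0,40],[0,0,0,0,0,0,0],[0,0,0,0,0,0,0],[0,0,-3,0,0,0,0],[0,0,-15,0,0,0,0],[0,0,-45,0,0,0,0],[0,0,-85,0,0,0,0],[0,0,-125,0,0,0,0],[0,0,-165,0,0,0,0],[0,0,-180,0,0,0,0]]' 60; python3 - <<'E'
from h import *
for n in("wrist","top","scene"): cv2.imwrite(f"pics/{n}17.png",snapshot(n))
im=cv2.imread("pics/top17.png")
cv2.imwrite("pics/top17a.png",np.hstack([cv2.resize(im[170:310,120:220],None,fx=4,fy=4,interpolation=cv2.INTER_CUBIC),cv2.resize(im[210:350,370:470],None,fx=4,fy=4,interpolation=cv2.INTER_CUBIC)]))
E
python3 plan.py .435 -.28 .3 2
```

```text
time: 24.62
eef_pos: [0.4361, -0.2801, 0.2109]
eef_rot: [2.175, 2.257, 0.005]
force: [0.2, -1.2, 1.3]
gripper_width: 0.0856
shift [  0.1   0.3 -92.9] turn [0.004 0.002 0.001] dist 93.0 deg 0.3
t 24.7667 pos [ 0.4351 -0.2803  0.2071] jaw yaw 2.1 F [-0.1815  0.104  -0.3801] w 0.0854 j7 0.15544142415366607
```

View pics/wrist17.png

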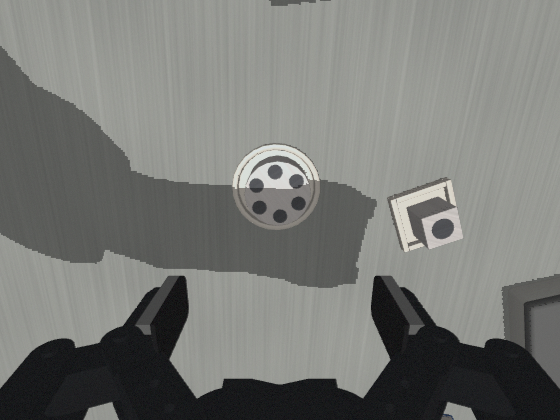

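View pics/top17.png

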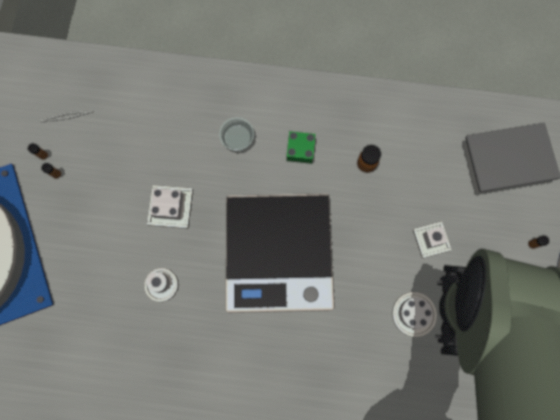

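View pics/scene17.png

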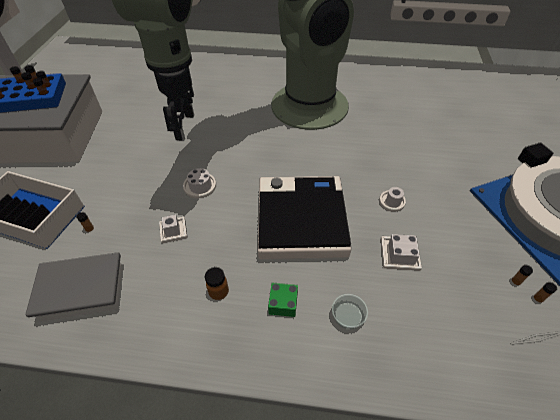

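All four blocks are in their trays, and the jar (369,158) and dish (238,136) haven't moved. One numeric check of the block positions against the trays.

```bash
python3 - <<'E'
from h import *
c=cam("top")
d=cv2.absdiff(cv2.imread("pics/top0.png"),cv2.imread("pics/top17.png")).max(2)
print("diff jar/dish/green",d[140:175,355:385].max(),d[115:155,215:258].max(),d[128:165,285:318].max())
T=dict(LS=(.5997,.2800),SR=(.4258,.2688),SS=(.6009,-.3064),LR=(.4346,-.2803))
for k,t in T.items(): print(k,"tray px",proj(c,[[*t,.012]]).round(1),"block-top px if centred",proj(c,[[*t,.044]]).round(1))
E
```

```text
diff jar/dish/green 13 12 12
LS tray px [[169.2 205.6]] block-top px if centred [[166.1 202.4]]
SR tray px [[160.  284.3]] block-top px if centred [[156.6 283.1]]
SS tray px [[432.3 238.9]] block-top px if centred [[436.3 236.5]]
LR tray px [[414.6 313.9]] block-top px if centred [[418.2 313.5]]
```

View pics/top17a.png

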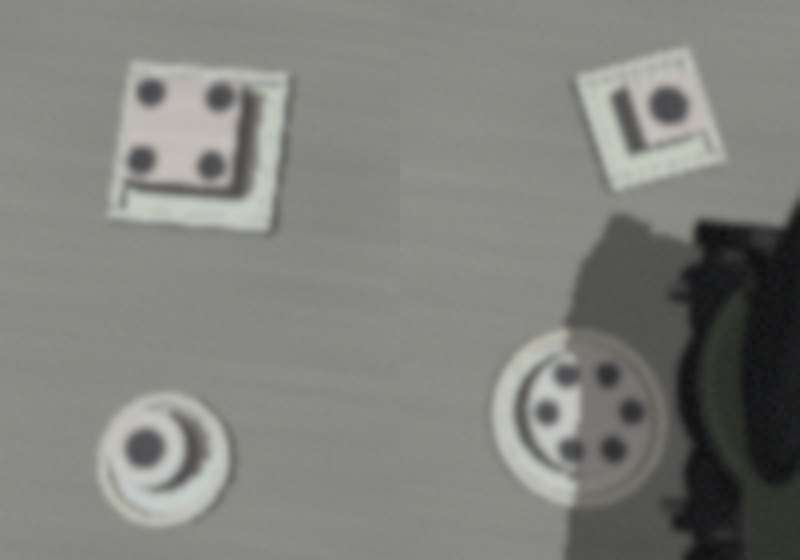

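The well centres in the crop give large square (165.1,202.1), small round (156.2,281.8), small square (437.2,236.2) and large round (417.5,313.0). Each is within about 1.5 px (about 3 mm) of the centred position, so every block is inside its rim at floor height. The gripper is clear, so I'm handing in.

```bash
python3 -c "
from bench import *
print(sign_off())"
```

```text
the job is handed in; nothing more can be done
None
```

All four heating blocks are off the hotplate and each stands upright on the floor of its own tray. I took the small square first, then the small round, the large square and the large round. Each block was lowered until the force reading showed it touching the floor, and only then released. I handed in at about 25 s of the 106 s allowed.

**Last checks:**
- **Position:** the final top view shows every block within about 3 mm of its tray's centre, and upright. The tool height at contact matched a block resting on the tray floor each time.
- **Other items:** the jar, the dish and the green look-alike are unchanged between the first and last pictures. The gripper was open and clear above the last tray.

**One irregularity:** setting down the small round, I pressed too far and the wrist force briefly reached 53 N, below the 120 N limit. I don't have a separate reading for the 40 N limit on the gripper's body. I backed off, touched down again at 19 N and released it. No other check failed.

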